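# Pack the wire pull-test kit into its caddy

### The arm

A 6-joint arm with a two-finger parallel gripper is mounted at the origin on a cart in front of the work surface, level with it; the furniture and walls round the work are solid. World frame = base frame: x ahead of the robot, y to its left, z up, the work surface at z = 0. Lengths are in m, angles in rad, forces in N, time in s.
With the tool pointing down it reaches from about 0.325 to 0.85 m from the base axis. Payload 15.5 kg.
Tool frame: the origin (TCP) lies midway between the tips of the shut fingers; the grasp point (between the pads) lies 19 mm behind it; z points along the fingers, y is the line along which they close (so a half turn about z gives the same grasp; the last joint's range is limited). The gripper opens to 91 mm and grips with 3 to 60 N. Pads are 32 mm wide; open, the fingers measure 118 mm over their backs; the gripper's body (76 mm by 178 mm) begins 60 mm behind the grasp point.
Start: joints at [-1.274, 0.494, 1.345, -0, 1.302, -0.096], TCP at [0.239, -0.578, 0.214] pointing down, gripper open.
Joint ranges: [-2.91, 2.91], [-0.82, 2.16], [0.22, 2.67], [-1.22, 4.37], [0.12, 2.79], [-3.08, 3.08]. Speed limits (rad/s): [1.89, 1.89, 2.57, 3.01, 3.01, 3.01].

### API

Orientations are given as [roll, pitch, yaw] about the fixed x, y, z axes, in that order (R = Rz(yaw) Ry(pitch) Rx(roll)).
In Python, from bench import bot gives the robot as it stands.
- The arm moves only by the tool jog_arm, called by a JSON object that holds its "method" and its "body". Schema: {"type":"object","properties":{"deltas":{"type":"array","items":{"type":"object","properties":{"tx":{"type":"number"},"ty":{"type":"number"},"tz":{"type":"number"},"wx":{"type":"number"},"wy":{"type":"number"},"wz":{"type":"number"},"aperture":{"type":"number"}},"additionalProperties":false,"required":["aperture"]},"minItems":1,"maxItems":10},"grip_n":{"type":"number"},"only":{"type":"string"},"quiet":{"type":"boolean"},"lines":{"type":"string"}},"required":["deltas"],"additionalProperties":false}. deltas is a list of rows, 1 to 10 of them, each an object with the fields tx, ty, tz (the shift in fractions of the full range, 1 being 800 mm), wx, wy, wz (a rotation vector in shares of 2 rad (1.0 is 2 rad)), aperture (the finger opening in m); a field left out counts as zero (the opening has to be given); each row is the pose to reach, as a shift and turn from the pose commanded when the call began, along the tool's axes at that moment; what a row does not reach only later rows make up. A row lasts 1/8 s, in which the tool goes at most 0.0625 m and 0.188 rad, less where a joint would pass 70% of its speed; a pose out of reach is approached as far as the arm can. The fingers move at their own pace and stop on an object; grip_n is the grip in N (left out, the last holds). Time passes only in rows, so rows that do not move let the fingers close. The tool returns the time, the measured TCP pose, the force, the opening and the grip force at its end. only (a regular expression) keeps the lines of the reply that match it, lines (a string "A,B") keeps lines A to B, and quiet returns only ok. A shift or turn number past 1, either way, is cut back to 1. Input that does not fit is refused with a message, and nothing moves.
- bot.read_state(): the state, without advancing time (a new reading comes with each control period).
- bot.capture(name): name is "scene" or "top" or "wrist"; returns a dict with "img" (420x560x3 uint8, blue, green, red), "fx", "fy", "cx", "cy" (pixels), "k1" (the pictures are not rectified: a ray, as slopes to the right and down, at radius r is drawn at 1 + k1 r^2 times it, then the intrinsics apply), "origin" and "attitude" of the camera in the world. Camera axes: x right, y down, z forward; pixel columns grow to the right and rows downward; lengths in m; the calibration is good to about 2 mm. A picture is of the moment at which its call begins. There is no depth.
- bot.finish_job(): hands the job in; it is judged then, once.
The state is a dict: "time": time; "q": joint angles; "qvel": joint speeds; "joint_efforts": joint torques, N m; "ee_pos": TCP position; "eef_rot": TCP orientation; "ft_force": force on the tool from outside, world axes, zero at the start; "moment": the same for the moment, N m; "opening": finger opening in m; "grasp_force": force on a finger pad.
Only numpy, scipy, OpenCV 4.12 (cv2) and the standard library are available. Lean on these libraries where they do the work, as an engineer would, in place of code of your own. Each camera call takes 0.05 s, during which the arm holds its last target. There are 200 camera calls.

### The job

Pack the wire pull-test kit into its caddy: put the large brass weight, the small brass weight, the short steel setting block and the small orange carton of blades each into the pocket cut to its own shape and size, right down on the pocket floor and standing or lying as they do now. The hollow brass bush and the long steel block look similar but belong to another job, so leave them where they are. Set the things down, do not drop them, and let go of everything at the end.

Things in the scene. Friction and masses are not known exactly. Their poses are not given: they have to be found in the camera images.
- big_weight: Large brass pull weight, belongs to the kit: round body 42 mm across, about 40 mm high, with a neck and a knob on top, 53 mm high in all; 0.4 to 0.6 kg. Stands upright on the table. Origin: centre of its underside, z up. Grasp the body, 15 to 30 mm above its underside. Goes upright into nest_big_round.
- small_weight: Small brass pull weight, belongs to the kit: round body 28 mm across, 28 mm high, then a neck and a knob 22 mm across, 42 mm high in all; 0.2 kg. Stands upright. Origin: centre of its underside, z up. Grasp the body, 12 to 24 mm above its underside. Goes upright into nest_small_round.
- short_block: Short plain steel setting block, belongs to the kit: 30 mm along its x, 35 mm along its y, 9 mm thick, lying flat; 0.07 kg. Origin: centre of its underside, z up. Grasp across the 30 mm. Goes flat into nest_square.
- blade_carton: Small closed carton of blades (orange), belongs to the kit: 31 mm along its x, 58 mm along its y, 14 mm high, lying flat; 0.035 to 0.07 kg. Origin: centre of its underside, z up. Grasp across the 31 mm. Goes flat into nest_long, with its long side (y) along the pocket's long side (the nest's x); either way round.
- brass_bush: Look-alike, not part of the kit: plain hollow brass bush, a tube 42 mm across with a 22 mm bore through it, 46 mm high, no knob, standing upright. Origin: centre of its underside. Leave it.
- long_block: Look-alike, not part of the kit: long plain steel block, 30 mm along its x, 62 mm along its y, 10 mm thick, lying flat. Origin: centre of its underside. Leave it.
- nest_big_round: Target of the large weight: the insert with the larger round pocket, 58 mm across. One of four fixed grey inserts, 88 (x) x 76 (y) x 14 mm, side by side at 80 mm along y in one low fixed steel caddy (100 x 334 mm, rim 14 mm high). Origin: centre of its underside, 4 mm above the table; pocket centred on it, 5 mm deep, floor 9 mm and top 14 mm above the origin.
- nest_small_round: Target of the small weight: the insert with the smaller round pocket, 42 mm across. Otherwise the same insert as nest_big_round (size, pocket depth, heights, origin).
- nest_square: Target of the short block: the insert with the nearly square pocket, 46 mm along its x and 50 mm along its y. Otherwise the same insert as nest_big_round (size, pocket depth, heights, origin).
- nest_long: Target of the blade carton: the insert with the long rectangular pocket, 74 mm along its x and 46 mm along its y. Otherwise the same insert as nest_big_round (size, pocket depth, heights, origin).
Not all that is in view belongs to the job. Leave any black look-alike of the small_weight alone. What is shaped like the blade_carton but pink is not meant.

How it is judged:
By the outcome, as a careful person would: the job done as asked, in the order asked, and still so for the second after the job is handed in, with the robot touching nothing.
It also fails if it takes over 112 s, if anything falls off the work surface, if the arm or the gripper's body presses on something with over 40 N, if the wrist force passes 120 N, or if a joint passes its speed limit or range.

## Working session

There is one attempt and no reset: what is moved stays moved. The work goes in short steps, Python scripts to look and compute and a tool call to move; the robot and the scene stay as the last step left them, time stands still between calls to the robot, and variables do not carry over. Pictures are saved under pics/ and viewed, at most 14 in all, crops included, and the job is handed in when it is done.

```bash
ls; mkdir -p pics; python3 - <<'E'
from bench import bot
import cv2
for n in("scene","top"):
    c=bot.capture(n); cv2.imwrite(f"pics/{n}0.png",c["img"]); print(n,{k:v for k,v in c.items() if k!="img"})
s=bot.read_state(); print(s)
E
```

```text
pics
scene {'fx': 412.54187529290675, 'fy': 412.54187529290675, 'cx': 285.95115200900494, 'cy': 217.7033350939418, 'k1': 0.02023576953777677, 'origin': array([0.05654849, 0.56162356, 0.61429408]), 'attitude': array([-2.34021446, -0.0119636 , -2.17540012])}
top {'fx': 530.7563146655697, 'fy': 530.7563146655697, 'cx': 277.6083111860731, 'cy': 212.09252014517688, 'k1': -0.06903349395258665, 'origin': array([0.41901892, 0.19647186, 1.35270294]), 'attitude': array([-3.0403513 ,  0.00747809, -1.57444061])}
{'time': 0.1, 'q': array([-1.27451766e+00,  4.94166737e-01,  1.34605882e+00, -2.17020213e-05,
        1.30245703e+00, -9.55180543e-02]), 'qvel': array([-8.62457439e-04, -8.84337227e-04, -9.36611049e-04, -4.46420052e-04,
       -4.35384825e-04,  6.48509713e-05]), 'joint_efforts': array([ 5.40226974e-04, -8.80242991e+01, -3.82541835e+01,  7.07488856e-02,
        4.82734689e-02, -1.76143533e-05]), 'ee_pos': array([ 0.23854637, -0.57733398,  0.21337297]), 'eef_rot': array([-3.14050570e+00, -8.31256319e-05,  3.91802442e-01]), 'ft_force': array([-0.18564691, -0.51058148, -0.0885161 ]), 'moment': array([-0.04082722, -0.03423665, -0.0282308 ]), 'grasp_force': 0.0, 'opening': 0.09107620148005366}
```

View pics/top0.png

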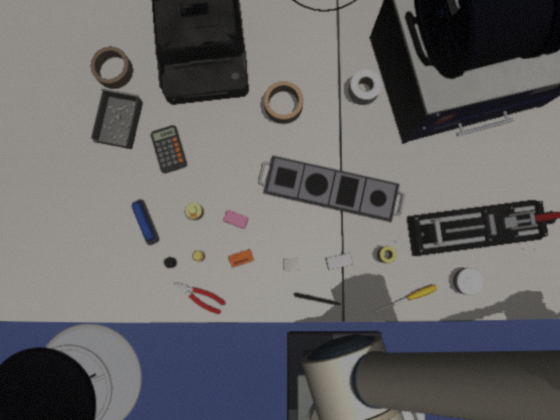

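View pics/scene0.png

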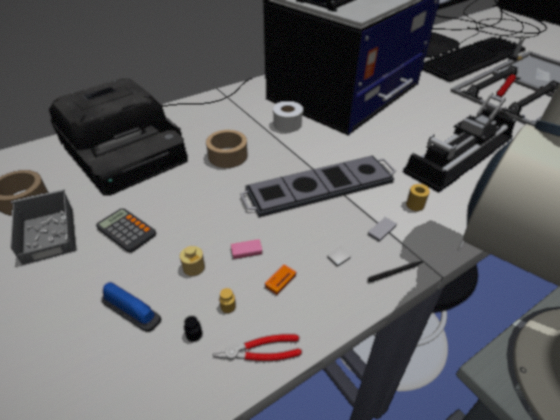

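The top view shows the big weight at (193,211), small weight (198,256), black decoy (170,262), carton (241,258), pink decoy (236,219), short block (291,265), long block (339,261), bush (388,254), and pockets from (286,178) to (378,198). The scene view shows the same things: weights (192,261) and (227,300), carton (281,279), short block (339,257), caddy (320,185).

```bash
cat > h.py <<'E'
import numpy as np, cv2
from scipy.spatial.transform import Rotation as R
def ray(c,p):
    K=np.array([[c["fx"],0,c["cx"]],[0,c["fy"],c["cy"]],[0,0,1]])
    u=cv2.undistortPoints(np.array(p,float).reshape(-1,1,2),K,np.array([c["k1"],0,0,0.]))[:,0]
    return np.c_[u,np.ones(len(u))]@R.from_euler("xyz",c["attitude"]).as_matrix().T
def plane(c,p,z):
    d=ray(c,p); return c["origin"]+d*((z-c["origin"][2])/d[:,2])[:,None]
def tri(c1,p1,c2,p2):
    a=ray(c1,[p1])[0];b=ray(c2,[p2])[0]
    s=np.linalg.lstsq(np.c_[a,-b],c2["origin"]-c1["origin"],rcond=None)[0]
    P=c1["origin"]+a*s[0];Q=c2["origin"]+b*s[1]
    return (P+Q)/2,np.linalg.norm(P-Q)
def px(c,P):
    K=np.array([[c["fx"],0,c["cx"]],[0,c["fy"],c["cy"]],[0,0,1]])
    M=R.from_euler("xyz",c["attitude"]).as_matrix().T
    return cv2.projectPoints(np.array(P,float).reshape(-1,1,3),M,-M@c["origin"],K,np.array([c["k1"],0,0,0.]))[0][:,0]
def blobs(m,box,amin=25):
    x0,y0,x1,y1=box; mm=np.zeros_like(m,dtype=np.uint8); mm[y0:y1,x0:x1]=m[y0:y1,x0:x1]
    return [k for k in cv2.findContours(mm,cv2.RETR_EXTERNAL,cv2.CHAIN_APPROX_NONE)[0] if cv2.contourArea(k)>=amin]
def cen(k):
    m=cv2.moments(k); return np.array([m["m10"],m["m01"]])/m["m00"]
def tool(s,P,yaw=None):
    "shift in tool axes from state s to TCP point P; yaw change needed"
    M=R.from_euler("xyz",s["eef_rot"]).as_matrix(); return M.T@(np.array(P)-s["ee_pos"])
E
python3 - <<'E'
from bench import bot
from h import *
t=bot.capture("top");s=bot.capture("scene")
def hsv(c): return cv2.cvtColor(c["img"],cv2.COLOR_BGR2HSV)
for c,n,box in((t,"top",(130,150,420,310)),(s,"scene",(80,150,450,360))):
    h=hsv(c);m=(h[...,1]>110)&(h[...,2]>60)&(h[...,0]<35)
    for k in blobs(m,box):
        p=cen(k);P=plane(c,[p],0.01)[0];q=plane(c,cv2.boxPoints(cv2.minAreaRect(k)),.01)
        print(n,p.round(1),h[int(p[1]),int(p[0])],P.round(3),np.linalg.norm(q[0]-q[1]).round(3),np.linalg.norm(q[2]-q[1]).round(3))
print(px(t,[[.4,.2,0],[.5,.2,0],[.4,.3,0]]).round())
for p in[(286,178),(317,184),(347,191),(378,198),(291,265)]: print(plane(t,[p],.013).round(3))
a=cv2.resize(t["img"][150:290,250:420],None,fx=4,fy=4,interpolation=cv2.INTER_CUBIC)
cv2.imwrite("pics/t1.png",cv2.convertScaleAbs(a,alpha=1.5))
E
```

```text
top [199.6 302.2] [  0 188 134] [0.329 0.403 0.01 ] 0.014 0.077
top [414. 295.] [ 25 172 151] [ 0.344 -0.136  0.01 ] 0.034 0.016
top [208.9 294.9] [  1 187 132] [0.347 0.379 0.01 ] 0.014 0.087
top [198.7 255.6] [ 27 108 153] [0.446 0.406 0.01 ] 0.021 0.02
top [240.5 257.9] [ 11 181 152] [0.44 0.3  0.01] 0.057 0.029
top [179.1 155.8] [ 11 178 139] [0.703 0.46  0.01 ] 0.012 0.033
scene [270.1 355.2] [  0 211 173] [0.325 0.397 0.01 ] 0.087 0.015
scene [271.  339.3] [  0 218 167] [0.347 0.381 0.01 ] 0.087 0.016
scene [226.8 300.2] [ 21 157 109] [0.454 0.404 0.01 ] 0.024 0.047
scene [279.9 278.9] [ 15 251 193] [0.44  0.301 0.01 ] 0.065 0.035
scene [193.  263.1] [ 20 123 116] [0.562 0.416 0.01 ] 0.036 0.059
scene [137.5 222.8] [ 14 223 178] [0.724 0.463 0.01 ] 0.015 0.072
scene [417.5 196.4] [ 22 158  95] [ 0.458 -0.082  0.01 ] 0.097 0.04
[[280. 274.]
 [280. 234.]
 [241. 274.]]
[[0.643 0.184 0.013]]
[[0.627 0.105 0.013]]
[[0.608 0.029 0.013]]
[[ 0.59  -0.05   0.013]]
[[0.421 0.173 0.013]]
```

View pics/t1.png

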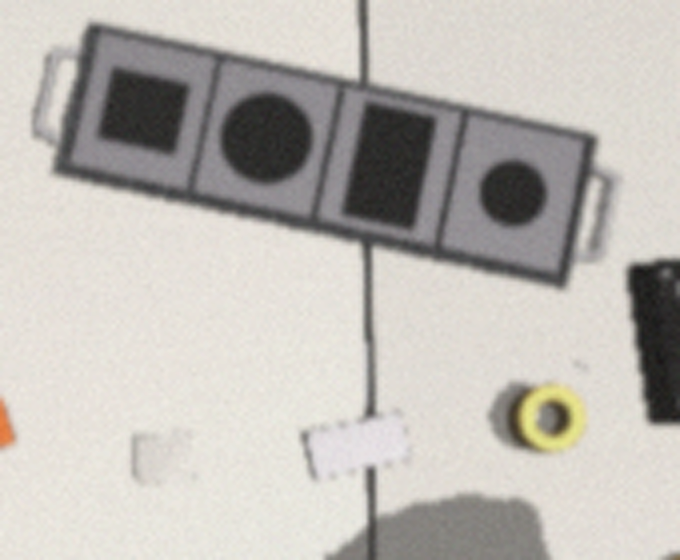

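The crop shows the four pockets: square (145,110), big round (267,138), long (392,165) and small round (513,193). It also shows the short block at (163,455), the long block at (357,445) and the bush at (551,417). Next I move over the parts for a wrist view.

The rows are not in the units I measure in: shifts go in shares of 800 mm and turns go in shares of 2 rad. I convert before sending: -0.73 m / 0.8 = -0.9125, 0.53 m / 0.8 = 0.6625.

{"method": "jog_arm", "body": {"deltas": [{"tx": 0.0663, "ty": -0.0913, "tz": -0.0625, "aperture": 0.09}, {"tx": 0.1375, "ty": -0.1875, "tz": -0.125, "aperture": 0.09}, {"tx": 0.6625, "ty": -0.9125, "tz": -0.1463, "aperture": 0.09}, {"tx": 0.6625, "ty": -0.9125, "tz": -0.1463, "aperture": 0.09}, {"tx": 0.6625, "ty": -0.9125, "tz": -0.1463, "aperture": 0.09}, {"tx": 0.6625, "ty": -0.9125, "tz": -0.1463, "aperture": 0.09}, {"tx": 0.6625, "ty": -0.9125, "tz": -0.1463, "aperture": 0.09}, {"tx": 0.6625, "ty": -0.9125, "tz": -0.1463, "aperture": 0.09}, {"tx": 0.6625, "ty": -0.9125, "tz": -0.1463, "aperture": 0.09}, {"tx": 0.6625, "ty": -0.9125, "tz": -0.1463, "aperture": 0.09}]}}

```text
time: 1.45
ee_pos: [0.3808, 0.0132, 0.3098]
eef_rot: [3.141, -0.001, 0.392]
ft_force: [1.1, -0.5, -0.0]
opening: 0.0899
grasp_force: 0.0
```

```bash
python3 - <<'E'
from bench import bot
from h import *
s=bot.read_state();print(s["q"].round(3),s["ee_pos"],s["eef_rot"],tool(s,[.45,.30,.33]).round(3))
E
```

```text
[-0.122  0.037  1.73  -0.     1.374  1.057] [0.38079837 0.01321146 0.3098216 ] [ 3.14112411e+00 -6.25943408e-04  3.91602320e-01] [ 0.173 -0.239 -0.02 ]
```

In the tool's units: -0.239 m / 0.8 = -0.2988, 0.173 m / 0.8 = 0.2163.

{"method": "jog_arm", "body": {"deltas": [{"tx": 0.2163, "ty": -0.2988, "tz": -0.025, "aperture": 0.09}, {"tx": 0.2163, "ty": -0.2988, "tz": -0.025, "aperture": 0.09}, {"tx": 0.2163, "ty": -0.2988, "tz": -0.025, "aperture": 0.09}, {"tx": 0.2163, "ty": -0.2988, "tz": -0.025, "aperture": 0.09}, {"tx": 0.2163, "ty": -0.2988, "tz": -0.025, "aperture": 0.09}, {"tx": 0.2163, "ty": -0.2988, "tz": -0.025, "aperture": 0.09}, {"tx": 0.2163, "ty": -0.2988, "tz": -0.025, "aperture": 0.09}]}}

```text
time: 2.33
ee_pos: [0.4491, 0.2978, 0.3291]
eef_rot: [3.141, 0.001, 0.392]
ft_force: [0.3, -0.3, 0.1]
opening: 0.0902
grasp_force: 0.0
```

```bash
python3 - <<'E'
from bench import bot
from h import *
c=bot.capture("wrist");s=bot.read_state();print(s["q"].round(3),s["ee_pos"],s["eef_rot"]);print({k:v for k,v in c.items() if k!="img"})
cv2.imwrite("pics/w1.png",c["img"])
E
```

```text
[ 0.474  0.275  1.378 -0.     1.489  1.654] [0.44908143 0.29743314 0.32933131] [3.14139551e+00 5.87874316e-04 3.91399687e-01]
{'fx': 366.82145664704876, 'fy': 366.82145664704876, 'cx': 280.10474385146705, 'cy': 209.54696634900318, 'k1': -0.022411936823498024, 'origin': array([0.51387664, 0.32406276, 0.49863936]), 'attitude': array([ 2.88810903e+00, -5.65570116e-04, -1.17804264e+00])}
```

View pics/w1.png

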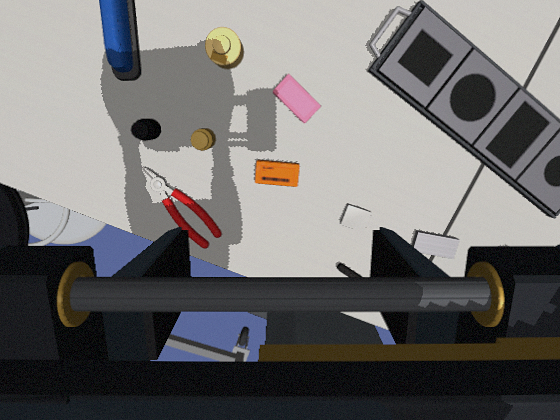

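The wrist view shows everything needed: big weight (223,46), small weight (202,138), carton (277,173), short block (355,216), and the square (424,58), big-round (473,97), long (516,133) and small-round (555,168) pockets.

```bash
python3 - <<'E'
from bench import bot
from h import *
import pickle
w=bot.capture("wrist");t=bot.capture("top");s=bot.capture("scene")
pickle.dump((w,t,s),open("v1.pkl","wb"))
rows=[]
for c,ps in((w,[(223,46),(202,138),(277,173),(355,216)]),(t,[(193,211),(198,256),(241,258),(291,265)]),(s,[(192,261),(227,300),(281,279),(339,257)])):
    tl=[]
    for x,y in ps:
        a=cv2.getRectSubPix(c["img"],(50,50),(float(x),float(y)))
        a=cv2.normalize(cv2.resize(a,(200,200),interpolation=cv2.INTER_CUBIC),None,0,255,cv2.NORM_MINMAX);tl.append(a)
    rows.append(np.hstack(tl))
cv2.imwrite("pics/m1.png",np.vstack(rows))
for c,n,box in((w,"w",(130,0,410,240)),(t,"t",(160,190,310,280)),(s,"s",(150,225,380,320))):
    h=cv2.cvtColor(cv2.GaussianBlur(c["img"],(3,3),0),cv2.COLOR_BGR2HSV)
    b=cv2.medianBlur(h[...,2],31).astype(int)
    print(n,"tableS",np.median(h[...,1][box[1]:box[3],box[0]:box[2]]))
    for nm,m in(("sat",(h[...,1]>70)&(h[...,0]<40)),("light",(h[...,1]<12)&(h[...,2]>100))):
        for k in blobs(m,box):
            r=cv2.minAreaRect(k);p=cen(k);print(nm,p.round(1),np.round(r[1],1),round(r[2]),h[int(p[1]),int(p[0])],cv2.boundingRect(k))
E
```

```text
w tableS 9.0
sat [177.  216.2] [57.8 12.4] 49 [179 210 126] (162, 197, 44, 43)
sat [196.1 210.6] [65.1 12.1] 44 [  0 204 130] (171, 188, 51, 50)
sat [276.4 172.8] [44.3 24.3] 5 [ 14 215 216] (254, 160, 46, 27)
sat [202.2 138.8] [24. 21.] 0 [ 20 139 150] (190, 128, 25, 22)
sat [223.4  47.5] [42.  34.9] 63 [ 24  97 186] (205, 28, 38, 41)
light [397.2  65.5] [64. 29.] 90 [126   9 141] (380, 28, 30, 65)
light [270.1 118.6] [239. 279.] 90 [ 23   8 123] (130, 0, 280, 240)
t tableS 15.0
light [271.4 273. ] [14.8  3.6] 63 [ 30   2 156] (267, 266, 10, 14)
light [197.9 244.4] [21.5 80.9] 63 [  0   0 155] (160, 218, 77, 53)
light [243.3 221.2] [22.8 12.5] 63 [120   2 156] (235, 210, 19, 22)
s tableS 3.0
sat [226.7 300.1] [24. 15.] 90 [ 21 156 111] (219, 288, 16, 25)
sat [279.7 278.9] [17.7 32.5] 45 [ 15 249 202] (265, 264, 31, 31)
sat [191.9 260.3] [29.3 21.8] 82 [ 20 161 108] (180, 246, 24, 30)
light [265.  271.8] [ 94. 229.] 90 [ 15   3 177] (150, 225, 230, 95)
```

View pics/m1.png

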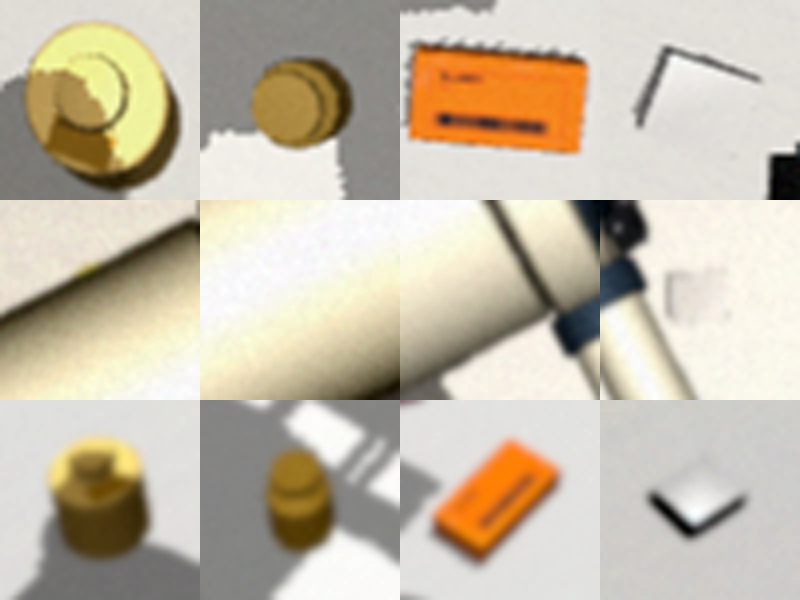

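The mosaic (rows are wrist, top, scene; 4x) shows the knob tops at wrist (90,91) and (88,107) within their tiles. The carton's four top corners and three corners of the short block are clear. The top camera is blocked by the arm, so I triangulate wrist against scene.

```bash
cat > m.py <<'E'
from h import *
import pickle
w,t,s=pickle.load(open("v1.pkl","rb"))
W=lambda c,l:[np.array(c)-24.5+(np.array(q)-1.5)/4 for q in l]
def pair(n,cw,lw,cs,ls):
    for a,b in zip(W(cw,lw),W(cs,ls)): P,e=tri(w,a,s,b);print(n,P.round(4),"gap",round(e,4))
pair("bigknob",(223,46),[(90,91)],(192,261),[(91,57)])
pair("smallknob",(202,138),[(88,107)],(227,300),[(96,67)])
ct=[(15,45),(187,62),(180,152),(10,137)]
pair("carton",(277,173),ct,(281,279),[(112,40),(158,70),(82,145),(37,115)][:0] or [(82,145),(37,115),(112,40),(158,70)][:0])
for perm in([0,1,2,3],[1,2,3,0],[2,3,0,1],[3,0,1,2]):
    ls=[(112,40),(158,70),(82,145),(37,115)];g=[tri(w,a,s,b)[1] for a,b in zip(W((277,173),ct),W((281,279),[ls[i] for i in perm]))]
    print(perm,np.round(g,3))
print("carton@14",plane(w,W((277,173),ct),.014).round(4))
bl=[(68,50),(160,80),(41,125)]
print("block@9",plane(w,W((355,216),bl),.009).round(4))
print("block scene@9",plane(s,W((339,257),[(50,90),(103,57),(145,95),(92,122)]),.009).round(4))
print("big body rim@40",plane(w,W((223,46),[(97,94)]),.04).round(4),plane(w,W((223,46),[(90,91)]),.053).round(4),"small",plane(w,W((202,138),[(88,107)]),.042).round(4))
# pockets: dark masks in wrist
g=cv2.cvtColor(w["img"],cv2.COLOR_BGR2GRAY)
for nm,c,r in(("square",(424,58),38),("round",(473,97),38),("long",(516,133),45)):
    m=np.zeros_like(g);x0,y0=max(c[0]-r,0),max(c[1]-r,0)
    n,lab,st,cc=cv2.connectedComponentsWithStats(((g<62)).astype(np.uint8));
    l=lab[c[1],c[0]];print(nm,g[c[1],c[0]],st[l],plane(w,[cc[l]],.009+.004).round(4),plane(w,[cc[l]],.018).round(4))
E
python3 m.py
```

```text
bigknob [0.561  0.4165 0.0477] gap 0.0006
smallknob [0.4484 0.4044 0.0408] gap 0.0006
[0, 1, 2, 3] [0.04  0.02  0.045 0.018]
[1, 2, 3, 0] [0.059 0.024 0.061 0.019]
[2, 3, 0, 1] [0.022 0.042 0.019 0.037]
[3, 0, 1, 2] [0.003 0.001 0.002 0.001]
carton@14 [[0.449  0.3311 0.014 ]
 [0.4655 0.2764 0.014 ]
 [0.4368 0.2667 0.014 ]
 [0.4198 0.3213 0.014 ]]
block@9 [[0.4398 0.193  0.009 ]
 [0.4423 0.159  0.009 ]
 [0.4119 0.1903 0.009 ]]
block scene@9 [[0.4383 0.1935 0.009 ]
 [0.4405 0.1584 0.009 ]
 [0.4102 0.1574 0.009 ]
 [0.4115 0.1895 0.009 ]]
big body rim@40 [[0.5617 0.4157 0.04  ]] [[0.5603 0.4152 0.053 ]] small [[0.4485 0.4039 0.042 ]]
square 36 [ 398   30   54   56 1568] [[0.6467 0.1841 0.013 ]] [[0.6454 0.1855 0.018 ]]
round 33 [ 450   74   45   47 1644] [[0.6286 0.1057 0.013 ]] [[0.6274 0.108  0.018 ]]
long 34 [ 486  101   63   67 1968] [[0.6109 0.0272 0.013 ]] [[0.6099 0.0303 0.018 ]]
```

```bash
cat >> m.py <<'E'
print("----")
pair("carton",(277,173),ct,(281,279),[(37,115),(112,40),(158,70),(82,145)])
pair("block",(355,216),bl,(339,257),[(50,90),(103,57),(92,122)])
gs=cv2.cvtColor(s["img"],cv2.COLOR_BGR2GRAY)
def dark(g,c):
    n,lab,st,cc=cv2.connectedComponentsWithStats((g<62).astype(np.uint8));l=lab[c[1],c[0]];return cc[l],st[l]
for a,b in(((424,58),(271,191)),((473,97),(305,184)),((516,133),(337,177))):
    p,_=dark(g,a);q,st=dark(gs,b);P,e=tri(w,p,s,q);print("pocket",st,P.round(4),round(e,4))
from bench import bot
S=bot.read_state();print(S["ee_pos"].round(4),S["eef_rot"].round(4),tool(S,[.561,.416,.1]).round(4))
E
python3 m.py|sed '1,/----/d'
```

```text
carton [0.4478 0.3297 0.0102] gap 0.0032
carton [0.4648 0.2755 0.0093] gap 0.001
carton [0.4367 0.2672 0.0107] gap 0.002
carton [0.4198 0.3216 0.0136] gap 0.0006
block [0.4395 0.1924 0.0072] gap 0.0001
block [0.4418 0.1577 0.0071] gap 0.0012
block [0.4117 0.1898 0.0089] gap 0.0008
pocket [259 185  26  16 268] [0.6461 0.185  0.0156] 0.0005
pocket [293 177  24  15 283] [0.628  0.1067 0.0154] 0.0001
pocket [322 167  29  21 345] [0.6107 0.0275 0.0137] 0.0003
[0.4493 0.2973 0.3296] [ 3.1415e+00 -1.0000e-04  3.9060e-01] [ 0.1484 -0.0673  0.2297]
```

Measured heights agree with the text to within about 3 mm. Going to the big weight first.

In the tool's units: 0.23 m / 0.8 = 0.2875, 0.148 m / 0.8 = 0.185.

{"method": "jog_arm", "body": {"deltas": [{"tx": 0.185, "ty": -0.0838, "tz": 0.125, "aperture": 0.08}, {"tx": 0.185, "ty": -0.0838, "tz": 0.2875, "aperture": 0.08}, {"tx": 0.185, "ty": -0.0838, "tz": 0.2875, "aperture": 0.08}, {"tx": 0.185, "ty": -0.0838, "tz": 0.2875, "aperture": 0.08}, {"tx": 0.185, "ty": -0.0838, "tz": 0.2875, "aperture": 0.08}, {"tx": 0.185, "ty": -0.0838, "tz": 0.2875, "aperture": 0.08}, {"tx": 0.185, "ty": -0.0838, "tz": 0.2875, "aperture": 0.08}]}}

```text
time: 3.4
ee_pos: [0.5609, 0.4162, 0.1011]
eef_rot: [-3.141, -0.001, 0.391]
ft_force: [0.3, -0.4, 1.7]
opening: 0.08
grasp_force: 0.0
```

```bash
python3 - <<'E'
from bench import bot
from h import *
s=bot.read_state();print(s["ee_pos"],tool(s,[.561,.416,.008]).round(4))
c=bot.capture("wrist");cv2.imwrite("pics/w2.png",c["img"])
print(px(c,[[.561,.416,.04],[.561,.416,.053]]))
E
```

```text
[0.56094021 0.41617879 0.10107644] [-0.0001  0.0002  0.0931]
[[279.37387146 224.77585606]
 [279.3360797  230.81330654]]
```

View pics/w2.png

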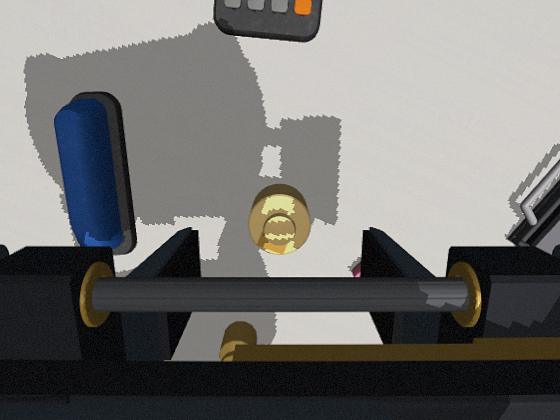

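The weight sits centred between the fingers at (279,225), as predicted. I descend and grip.

In the tool's units: 0.092 m / 0.8 = 0.115, 0.08 m / 0.8 = 0.1.

{"method": "jog_arm", "body": {"deltas": [{"tz": 0.0625, "aperture": 0.08}, {"tz": 0.1, "aperture": 0.08}, {"tz": 0.115, "aperture": 0.08}, {"tz": 0.115, "aperture": 0.08}, {"tz": 0.115, "aperture": 0.03}, {"tz": 0.115, "aperture": 0.03}, {"tz": 0.115, "aperture": 0.03}, {"tz": 0.115, "aperture": 0.03}, {"tz": 0.115, "aperture": 0.03}, {"tz": 0.115, "aperture": 0.03}], "grip_n": 30}}

```text
time: 4.7
ee_pos: [0.5606, 0.4167, 0.0077]
eef_rot: [-3.142, -0.0, 0.392]
ft_force: [-0.5, -0.4, 4.9]
opening: 0.0413
grasp_force: 30.0
```

In the tool's units: 0.311 m / 0.8 = 0.3888, 0.29 m / 0.8 = 0.3625.

{"method": "jog_arm", "body": {"deltas": [{"tz": -0.025, "aperture": 0.03}, {"tz": -0.075, "aperture": 0.03}, {"tx": -0.0138, "ty": 0.0775, "tz": -0.1, "aperture": 0.03}, {"tx": -0.0275, "ty": 0.15, "tz": -0.1, "aperture": 0.03}, {"tx": -0.0425, "ty": 0.225, "tz": -0.1, "aperture": 0.03}, {"tx": -0.055, "ty": 0.3, "tz": -0.1, "aperture": 0.03}, {"tx": -0.0663, "ty": 0.3625, "tz": -0.1, "aperture": 0.03}, {"tx": -0.07, "ty": 0.3888, "tz": -0.1, "aperture": 0.03}, {"tx": -0.07, "ty": 0.3888, "tz": -0.1, "aperture": 0.03}, {"tx": -0.07, "ty": 0.3888, "tz": -0.1, "aperture": 0.03}]}}

```text
time: 5.95
ee_pos: [0.6273, 0.1088, 0.0877]
eef_rot: [-3.141, 0.0, 0.392]
ft_force: [-0.8, 1.3, -6.0]
opening: 0.0413
grasp_force: 30.0
```

```bash
python3 - <<'E'
from bench import bot
from h import *
import pickle
c=bot.capture("wrist");t=bot.capture("top");s=bot.read_state();pickle.dump((c,t),open("v2.pkl","wb"))
print(s["q"].round(3),tool(s,[.6277,.1075,.021]).round(4))
cv2.imwrite("pics/w3.png",c["img"])
nx=np.array([np.cos(-.225),np.sin(-.225)]);C=np.array([.6277,.1075])
print("rim pts",px(c,[[*(C+.029*np.array([np.cos(a),np.sin(a)])),.018] for a in np.arange(0,6.28,1.57)-.225]).round().tolist())
E
```

```text
[0.078 0.645 1.445 0.    1.051 1.256] [-0.0002  0.0016  0.0666]
rim pts [[306.0, 187.0], [246.0, 197.0], [257.0, 254.0], [315.0, 245.0]]
```

View pics/w3.png

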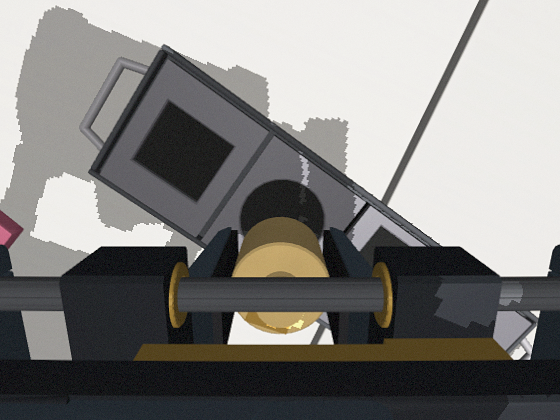

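The pocket rim spans x 240–325 with its top at y 180, and the weight is centred over it as predicted. Lowering gently.

In the tool's units: 0.066 m / 0.8 = 0.0825, 0.065 m / 0.8 = 0.0813.

{"method": "jog_arm", "body": {"deltas": [{"ty": 0.0013, "tz": 0.0375, "aperture": 0.03}, {"ty": 0.0013, "tz": 0.0688, "aperture": 0.03}, {"ty": 0.0013, "tz": 0.0775, "aperture": 0.03}, {"ty": 0.0013, "tz": 0.08, "aperture": 0.03}, {"ty": 0.0013, "tz": 0.0813, "aperture": 0.03}, {"ty": 0.0013, "tz": 0.0825, "aperture": 0.03}, {"ty": 0.0013, "tz": 0.0825, "aperture": 0.03}]}}

```text
time: 6.92
ee_pos: [0.6282, 0.1069, 0.0219]
eef_rot: [3.141, -0.001, 0.392]
ft_force: [0.8, -0.9, -6.3]
opening: 0.0415
grasp_force: 30.0
```

In the tool's units: 0.001 m / 0.8 = 0.0013, 0.0005 m / 0.8 = 0.0006.

{"method": "jog_arm", "body": {"deltas": [{"tz": 0.0006, "aperture": 0.03}, {"tz": 0.0013, "aperture": 0.03}, {"tz": 0.0013, "aperture": 0.03}]}}

```text
time: 7.3
ee_pos: [0.628, 0.1069, 0.0207]
eef_rot: [3.142, -0.0, 0.392]
ft_force: [-1.4, -0.1, -0.1]
opening: 0.0412
grasp_force: 30.0
```

{"method": "jog_arm", "body": {"deltas": [{"tz": 0.0006, "aperture": 0.03}, {"tz": 0.0013, "aperture": 0.03}]}}

```text
time: 7.55
ee_pos: [0.6281, 0.1069, 0.0206]
eef_rot: [3.141, -0.001, 0.392]
ft_force: [-8.0, -1.5, 21.6]
opening: 0.0414
grasp_force: 30.0
```

In the tool's units: -0.344 m / 0.8 = -0.43, -0.09 m / 0.8 = -0.1125.

{"method": "jog_arm", "body": {"deltas": [{"tz": -0.0013, "aperture": 0.06}, {"tz": -0.0013, "aperture": 0.065}, {"tz": -0.0375, "aperture": 0.065}, {"tz": -0.1, "aperture": 0.065}, {"tx": -0.0063, "ty": -0.0438, "tz": -0.1125, "aperture": 0.065}, {"tx": -0.0663, "ty": -0.43, "tz": -0.1125, "aperture": 0.05}, {"tx": -0.0663, "ty": -0.43, "tz": -0.1125, "aperture": 0.05}, {"tx": -0.0663, "ty": -0.43, "tz": -0.1125, "aperture": 0.05}, {"tx": -0.0663, "ty": -0.43, "tz": -0.1125, "aperture": 0.05}, {"tx": -0.0663, "ty": -0.43, "tz": -0.1125, "aperture": 0.05}]}}

```text
time: 8.8
ee_pos: [0.4467, 0.4062, 0.1096]
eef_rot: [-3.141, -0.001, 0.392]
ft_force: [0.9, 1.0, -0.3]
opening: 0.0498
grasp_force: 0.0
```

{"method": "jog_arm", "body": {"deltas": [{"tx": -0.0663, "ty": -0.43, "aperture": 0.05}], "quiet": true}}

```text
ok
```

```bash
python3 - <<'E'
from bench import bot
from h import *
s=bot.read_state();print(s["ee_pos"],tool(s,[.4484,.4042,.0065]).round(4))
E
```

```text
[0.414241   0.45964952 0.10954048] [0.0103 0.0643 0.103 ]
```

That extra row overshot, but it was at a safe height. I move back over the small weight.

In the tool's units: 0.061 m / 0.8 = 0.0763, 0.009 m / 0.8 = 0.0113.

{"method": "jog_arm", "body": {"deltas": [{"tx": 0.0113, "ty": 0.0763, "aperture": 0.05}, {"tx": 0.0113, "ty": 0.0763, "aperture": 0.05}, {"tx": 0.0113, "ty": 0.0763, "aperture": 0.05}]}}

```text
time: 9.3
ee_pos: [0.4473, 0.4047, 0.1095]
eef_rot: [-3.141, -0.0, 0.39]
ft_force: [0.4, 0.1, -0.2]
opening: 0.0499
grasp_force: 0.0
```

```bash
python3 - <<'E'
from bench import bot
from h import *
s=bot.read_state();print(s["ee_pos"],tool(s,[.4484,.4042,.0065]).round(4))
c=bot.capture("wrist");cv2.imwrite("pics/w4.png",c["img"]);print(px(c,[[.4484,.4042,.042]]))
E
```

```text
[0.44727246 0.40471495 0.10946994] [0.0008 0.0009 0.103 ]
[[280.41032378 220.72418173]]
```

View pics/w4.png

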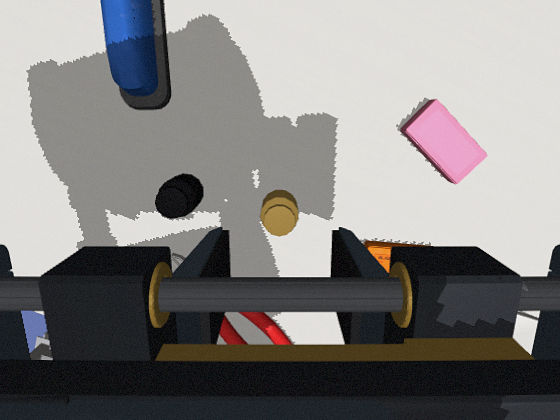

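The small weight's knob is at (280,220), as predicted, with the black decoy clear at (180,195).

In the tool's units: 0.103 m / 0.8 = 0.1288, 0.1 m / 0.8 = 0.125.

{"method": "jog_arm", "body": {"deltas": [{"tz": 0.0625, "aperture": 0.05}, {"tx": 0.0013, "ty": 0.0013, "tz": 0.1, "aperture": 0.05}, {"tx": 0.0013, "ty": 0.0013, "tz": 0.125, "aperture": 0.05}, {"tx": 0.0013, "ty": 0.0013, "tz": 0.1288, "aperture": 0.05}, {"tx": 0.0013, "ty": 0.0013, "tz": 0.1288, "aperture": 0.02}, {"tx": 0.0013, "ty": 0.0013, "tz": 0.1288, "aperture": 0.02}, {"tx": 0.0013, "ty": 0.0013, "tz": 0.1288, "aperture": 0.02}, {"tx": 0.0013, "ty": 0.0013, "tz": 0.1288, "aperture": 0.02}, {"tx": 0.0013, "ty": 0.0013, "tz": 0.1288, "aperture": 0.02}], "grip_n": 25}}

```text
time: 10.48
ee_pos: [0.4487, 0.4048, 0.0073]
eef_rot: [-3.141, -0.001, 0.392]
ft_force: [-0.6, 0.0, 6.7]
opening: 0.0271
grasp_force: 25.0
```

In the tool's units: 0.473 m / 0.8 = 0.5913, -0.1 m / 0.8 = -0.125.

{"method": "jog_arm", "body": {"deltas": [{"tz": -0.025, "aperture": 0.02}, {"tz": -0.0875, "aperture": 0.02}, {"tx": -0.0063, "ty": 0.0625, "tz": -0.125, "aperture": 0.02}, {"tx": -0.05, "ty": 0.5913, "tz": -0.125, "aperture": 0.02}, {"tx": -0.05, "ty": 0.5913, "tz": -0.125, "aperture": 0.02}, {"tx": -0.05, "ty": 0.5913, "tz": -0.125, "aperture": 0.02}, {"tx": -0.05, "ty": 0.5913, "tz": -0.125, "aperture": 0.02}, {"tx": -0.05, "ty": 0.5913, "tz": -0.125, "aperture": 0.02}, {"tx": -0.05, "ty": 0.5913, "tz": -0.125, "aperture": 0.02}, {"tx": -0.05, "ty": 0.5913, "tz": -0.125, "aperture": 0.02}]}}

```text
time: 11.72
ee_pos: [0.5923, -0.0506, 0.1067]
eef_rot: [3.141, -0.0, 0.391]
ft_force: [-0.4, 2.0, -1.5]
opening: 0.027
grasp_force: 25.0
```

{"method": "jog_arm", "body": {"deltas": [{"aperture": 0.02}]}}

```text
time: 11.85
ee_pos: [0.5929, -0.0515, 0.1066]
eef_rot: [3.141, -0.001, 0.388]
ft_force: [-0.5, 0.7, -2.8]
opening: 0.027
grasp_force: 25.0
```

```bash
python3 - <<'E'
from bench import bot
from h import *
s=bot.read_state();print(tool(s,[.592,-.0477,.0207]).round(4))
E
```

```text
[ 0.0005 -0.0039  0.0859]
```

```bash
python3 - <<'E'
from bench import bot
from h import *
c=bot.capture("wrist");cv2.imwrite("pics/w5.png",c["img"])
print(px(c,[[.592+.021*np.cos(a),-.0477+.021*np.sin(a),.018] for a in np.arange(0,6.28,.785)]).round().tolist())
E
```

```text
[[285.0, 187.0], [262.0, 187.0], [247.0, 202.0], [247.0, 224.0], [263.0, 238.0], [285.0, 238.0], [300.0, 224.0], [301.0, 202.0]]
```

View pics/w5.png

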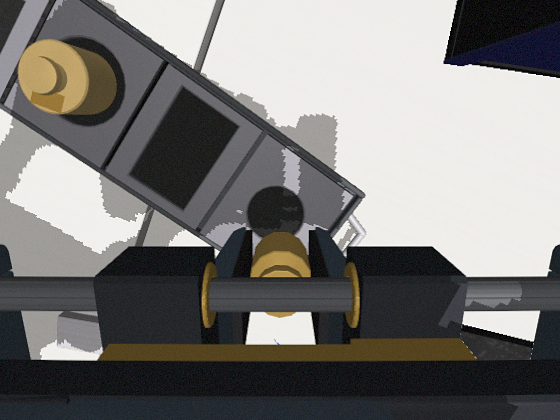

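The pocket is at x 247–303 with its top at y 185, matching the prediction. The big weight stands in its pocket at (65,75). Lowering.

In the tool's units: 0.085 m / 0.8 = 0.1063, 0.084 m / 0.8 = 0.105.

{"method": "jog_arm", "body": {"deltas": [{"ty": -0.0038, "tz": 0.0375, "aperture": 0.02}, {"ty": -0.0038, "tz": 0.0813, "aperture": 0.02}, {"ty": -0.0038, "tz": 0.1, "aperture": 0.02}, {"ty": -0.0038, "tz": 0.1038, "aperture": 0.02}, {"ty": -0.0038, "tz": 0.105, "aperture": 0.02}, {"ty": -0.0038, "tz": 0.1063, "aperture": 0.02}, {"ty": -0.0038, "tz": 0.1063, "aperture": 0.02}]}}

```text
time: 12.78
ee_pos: [0.5911, -0.0453, 0.022]
eef_rot: [3.141, -0.001, 0.392]
ft_force: [-0.1, 0.4, -2.1]
opening: 0.0271
grasp_force: 25.0
```

In the tool's units: 0.001 m / 0.8 = 0.0013, 0.0005 m / 0.8 = 0.0006.

{"method": "jog_arm", "body": {"deltas": [{"tz": 0.0006, "aperture": 0.02}, {"tz": 0.0013, "aperture": 0.02}, {"tz": 0.0013, "aperture": 0.02}]}}

```text
time: 13.15
ee_pos: [0.5907, -0.0453, 0.0204]
eef_rot: [-3.142, 0.0, 0.392]
ft_force: [0.4, 0.1, -3.2]
opening: 0.0272
grasp_force: 25.0
```

{"method": "jog_arm", "body": {"deltas": [{"ty": 0.0013, "tz": 0.0004, "aperture": 0.02}, {"ty": 0.0013, "tz": 0.0008, "aperture": 0.02}, {"ty": 0.0013, "tz": 0.0008, "aperture": 0.02}]}}

```text
time: 13.52
ee_pos: [0.5911, -0.046, 0.0203]
eef_rot: [-3.141, -0.0, 0.392]
ft_force: [-3.1, 3.6, 8.3]
opening: 0.027
grasp_force: 25.0
```

In the tool's units: -0.267 m / 0.8 = -0.3338, -0.12 m / 0.8 = -0.15, -1.18 rad / 2 = -0.59.

{"method": "jog_arm", "body": {"deltas": [{"tz": -0.0006, "aperture": 0.05}, {"tz": -0.0006, "aperture": 0.05}, {"tz": -0.0375, "aperture": 0.05}, {"tz": -0.1, "wz": -0.05, "aperture": 0.05}, {"tx": -0.0213, "ty": -0.075, "tz": -0.1, "wz": -0.14, "aperture": 0.05}, {"tx": -0.0425, "ty": -0.15, "tz": -0.1, "wz": -0.23, "aperture": 0.05}, {"tx": -0.0638, "ty": -0.225, "tz": -0.1, "wz": -0.32, "aperture": 0.055}, {"tx": -0.085, "ty": -0.3, "tz": -0.1, "wz": -0.41, "aperture": 0.055}, {"tx": -0.085, "ty": -0.3338, "tz": -0.1, "wz": -0.5, "aperture": 0.055}, {"tx": -0.085, "ty": -0.3338, "tz": -0.1, "wz": -0.59, "aperture": 0.055}]}}

```text
time: 14.78
ee_pos: [0.4254, 0.1762, 0.1]
eef_rot: [3.141, -0.0, 1.58]
ft_force: [0.6, 0.4, -0.4]
opening: 0.0552
grasp_force: 0.0
```

```bash
python3 - <<'E'
from bench import bot
from h import *
s=bot.read_state();print(s["q"].round(2),s["ee_pos"],s["eef_rot"],tool(s,[.4262,.1747,.006]).round(4))
c=bot.capture("wrist");cv2.imwrite("pics/w6.png",c["img"])
E
```

```text
[0.26 0.43 1.87 0.   0.83 0.25] [0.42541769 0.17620172 0.10000077] [ 3.14147316e+00 -1.45157696e-04  1.58046082e+00] [-0.0015  0.0008  0.094 ]
```

View pics/w6.png

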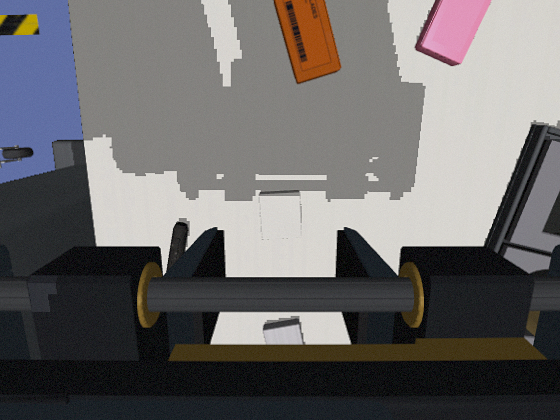

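The block shows at (259–301, 193–238), centred between the fingers. A pen tip lies at (180,225) on the left, so I check its clearance.

```bash
python3 - <<'E'
from bench import bot
from h import *
c=bot.capture("wrist");s=bot.read_state()
P=plane(c,[(259.5,195),(300,193.5),(301.5,237.5),(262,239)],.009);print(P.round(4),P.mean(0))
e=[P[1]-P[0],P[2]-P[3],P[0]-P[3],P[1]-P[2]];print([round(float(np.degrees(np.arctan2(v[1],v[0]))),1) for v in e],[np.linalg.norm(v).round(4) for v in e])
print("pen",plane(c,[(183,222),(172,245)],.005).round(4))
print(tool(s,[*P.mean(0)[:2],.006]).round(4), s["eef_rot"])
E
```

```text
[[0.4106 0.1883 0.009 ]
 [0.44   0.19   0.009 ]
 [0.4422 0.1564 0.009 ]
 [0.4127 0.1546 0.009 ]] [0.42638083 0.1723385  0.009     ]
[3.3, 3.4, 93.5, 93.8] [np.float64(0.0294), np.float64(0.0296), np.float64(0.0337), np.float64(0.0337)]
pen [[0.3529 0.1656 0.005 ]
 [0.3436 0.147  0.005 ]]
[-0.0027  0.0001  0.0939] [ 3.14129399e+00 -1.91451011e-05  1.57579884e+00]
```

In the tool's units: 0.0945 m / 0.8 = 0.1181, -0.002 m / 0.8 = -0.0025, -0.056 rad / 2 = -0.028.

{"method": "jog_arm", "body": {"deltas": [{"tx": -0.0025, "tz": 0.05, "wz": -0.028, "aperture": 0.055}, {"tx": -0.0025, "tz": 0.1, "wz": -0.028, "aperture": 0.055}, {"tx": -0.0025, "tz": 0.115, "wz": -0.028, "aperture": 0.055}, {"tx": -0.0025, "tz": 0.1181, "wz": -0.028, "aperture": 0.055}, {"tx": -0.0025, "tz": 0.1181, "wz": -0.028, "aperture": 0.055}]}}

```text
time: 15.5
ee_pos: [0.427, 0.1727, 0.0062]
eef_rot: [3.14, -0.0, 1.627]
ft_force: [0.1, -0.5, -0.5]
opening: 0.055
grasp_force: 0.0
```

In the tool's units: 0.0005 m / 0.8 = 0.0006.

{"method": "jog_arm", "body": {"deltas": [{"tz": 0.0006, "aperture": 0.04}, {"tz": 0.0006, "aperture": 0.02}, {"tz": 0.0006, "aperture": 0.02}, {"tz": 0.0006, "aperture": 0.02}, {"tz": 0.0006, "aperture": 0.02}, {"tz": 0.0006, "aperture": 0.02}], "grip_n": 20}}

```text
time: 16.25
ee_pos: [0.4265, 0.1727, 0.0052]
eef_rot: [3.141, -0.0, 1.628]
ft_force: [-1.8, -0.9, 8.2]
opening: 0.0297
grasp_force: 20.0
```

{"method": "jog_arm", "body": {"deltas": [{"tz": -0.0125, "aperture": 0.02}, {"tz": -0.0375, "aperture": 0.02}, {"tz": -0.1, "aperture": 0.02}, {"tz": -0.1125, "aperture": 0.02}, {"tz": -0.1125, "aperture": 0.02}]}}

```text
time: 16.88
ee_pos: [0.4266, 0.1727, 0.0954]
eef_rot: [3.14, -0.0, 1.628]
ft_force: [-0.3, -0.6, -0.4]
opening: 0.0295
grasp_force: 20.0
```

```bash
python3 - <<'E'
from bench import bot
from h import *
s=bot.read_state();print(tool(s,[.6454,.1852,.10]).round(4))
E
```

```text
[-0.      0.2191 -0.0042]
```

In the tool's units: 0.219 m / 0.8 = 0.2738, 0.17 m / 0.8 = 0.2125, 0.282 rad / 2 = 0.141.

{"method": "jog_arm", "body": {"deltas": [{"ty": 0.0625, "wz": 0.045, "aperture": 0.02}, {"ty": 0.1375, "wz": 0.09, "aperture": 0.02}, {"ty": 0.2125, "wz": 0.141, "aperture": 0.02}, {"ty": 0.2738, "wz": 0.141, "aperture": 0.02}, {"ty": 0.2738, "wz": 0.141, "aperture": 0.02}, {"ty": 0.2738, "wz": 0.141, "aperture": 0.02}]}}

```text
time: 17.62
ee_pos: [0.6436, 0.1849, 0.093]
eef_rot: [-3.139, 0.001, 1.346]
ft_force: [-0.1, 0.3, -0.4]
opening: 0.0296
grasp_force: 20.0
```

```bash
python3 - <<'E'
from bench import bot
from h import *
s=bot.read_state();print(tool(s,[.6454,.1852,.0182]).round(4))
c=bot.capture("wrist");cv2.imwrite("pics/w7.png",c["img"])
M=R.from_euler("z",-.225).as_matrix();print(px(c,[np.array([.6454,.1852,.018])+M@[a,b,0] for a,b in((.023,.025),(.023,-.025),(-.023,-.025),(-.023,.025))]).round().tolist())
E
```

```text
[0.0008 0.0019 0.0747]
[[317.0, 182.0], [315.0, 251.0], [250.0, 251.0], [249.0, 182.0]]
```

View pics/w7.png

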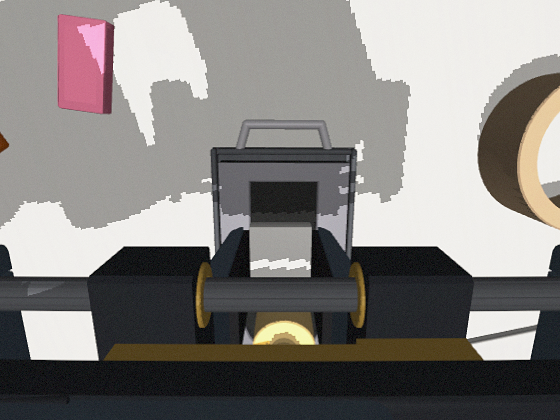

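The pocket is at x 249–317 with its top at y 182. The block is level, square and over it. Lowering.

In the tool's units: 0.0735 m / 0.8 = 0.0919, 0.073 m / 0.8 = 0.0913.

{"method": "jog_arm", "body": {"deltas": [{"tx": 0.0013, "ty": 0.0025, "tz": 0.0375, "aperture": 0.02}, {"tx": 0.0013, "ty": 0.0025, "tz": 0.075, "aperture": 0.02}, {"tx": 0.0013, "ty": 0.0025, "tz": 0.0875, "aperture": 0.02}, {"tx": 0.0013, "ty": 0.0025, "tz": 0.0913, "aperture": 0.02}, {"tx": 0.0013, "ty": 0.0025, "tz": 0.0919, "aperture": 0.02}, {"tx": 0.0013, "ty": 0.0025, "tz": 0.0919, "aperture": 0.02}]}}

```text
time: 18.42
ee_pos: [0.6476, 0.1857, 0.0223]
eef_rot: [3.14, -0.001, 1.346]
ft_force: [-0.1, -0.4, -0.5]
opening: 0.0296
grasp_force: 20.0
```

{"method": "jog_arm", "body": {"deltas": [{"tz": 0.0005, "aperture": 0.02}, {"tz": 0.0009, "aperture": 0.02}, {"tz": 0.0009, "aperture": 0.02}]}}

```text
time: 18.8
ee_pos: [0.6472, 0.1856, 0.0207]
eef_rot: [3.141, -0.0, 1.346]
ft_force: [-0.5, -0.2, -0.4]
opening: 0.0295
grasp_force: 20.0
```

The rows are not in the units I measure in: shifts go in shares of 800 mm and turns go in shares of 2 rad. I convert before sending: 0.0015 m / 0.8 = 0.0019, 0.001 m / 0.8 = 0.0013.

{"method": "jog_arm", "body": {"deltas": [{"tz": 0.0013, "aperture": 0.02}, {"tz": 0.0019, "aperture": 0.02}, {"tz": 0.0019, "aperture": 0.02}]}}

```text
time: 19.18
ee_pos: [0.6471, 0.1856, 0.0191]
eef_rot: [-3.141, 0.0, 1.346]
ft_force: [-0.4, 0.5, -1.3]
opening: 0.03
grasp_force: 20.0
```

{"method": "jog_arm", "body": {"deltas": [{"tz": 0.0006, "aperture": 0.02}, {"tz": 0.001, "aperture": 0.02}, {"tz": 0.001, "aperture": 0.02}]}}

```text
time: 19.55
ee_pos: [0.6471, 0.1856, 0.0183]
eef_rot: [-3.142, 0.0, 1.346]
ft_force: [-0.1, 0.4, -0.3]
opening: 0.0295
grasp_force: 20.0
```

In the tool's units: 0.0004 m / 0.8 = 0.0005.

{"method": "jog_arm", "body": {"deltas": [{"tz": 0.0005, "aperture": 0.02}, {"tz": 0.0005, "aperture": 0.02}, {"tz": 0.0005, "aperture": 0.02}]}}

```text
time: 19.92
ee_pos: [0.6472, 0.1857, 0.0183]
eef_rot: [3.141, -0.0, 1.346]
ft_force: [-2.6, -0.7, 5.7]
opening: 0.0295
grasp_force: 20.0
```

In the tool's units: -0.225 m / 0.8 = -0.2813, -0.05 m / 0.8 = -0.0625, -0.522 rad / 2 = -0.261.

{"method": "jog_arm", "body": {"deltas": [{"tz": -0.0004, "aperture": 0.035}, {"tz": -0.0004, "aperture": 0.045}, {"tz": -0.0063, "aperture": 0.05}, {"tz": -0.0625, "aperture": 0.055}, {"tx": 0.0063, "ty": -0.025, "tz": -0.1063, "wz": -0.05, "aperture": 0.055}, {"tx": 0.0813, "ty": -0.2813, "tz": -0.1063, "wz": -0.125, "aperture": 0.055}, {"tx": 0.0813, "ty": -0.2813, "tz": -0.1063, "wz": -0.2, "aperture": 0.055}, {"tx": 0.0813, "ty": -0.2813, "tz": -0.1063, "wz": -0.261, "aperture": 0.055}, {"tx": 0.0813, "ty": -0.2813, "tz": -0.1063, "wz": -0.261, "aperture": 0.055}, {"tx": 0.0813, "ty": -0.2813, "tz": -0.1063, "wz": -0.261, "aperture": 0.055}]}}

```text
time: 21.18
ee_pos: [0.4409, 0.3, 0.1033]
eef_rot: [-3.141, -0.0, 1.87]
ft_force: [0.9, -0.1, -0.4]
opening: 0.0548
grasp_force: 0.0
```

```bash
python3 - <<'E'
from bench import bot
from h import *
s=bot.read_state();print(tool(s,[.4425,.2988,.007]).round(4))
c=bot.capture("wrist");t=bot.capture("top")
a=cv2.resize(t["img"][140:230,250:410],(480,270),interpolation=cv2.INTER_CUBIC)
cv2.imwrite("pics/w8.png",np.vstack([c["img"][:300],cv2.copyMakeBorder(a,0,0,0,80,cv2.BORDER_CONSTANT)]))
h=cv2.cvtColor(c["img"],cv2.COLOR_BGR2HSV);m=(h[...,1]>150)&(h[...,0]<25)&(h[...,2]>60)
for k in blobs(m,(150,100,420,300),400):
    q=cv2.boxPoints(cv2.minAreaRect(k));P=plane(c,q,.014);print(q.round().tolist(),P.round(4),P.mean(0).round(4))
E
```

```text
[-0.0017  0.0012  0.0963]
[[261.0, 173.0], [302.0, 173.0], [302.0, 250.0], [261.0, 250.0]] [[0.4189 0.3241 0.014 ]
 [0.4467 0.3327 0.014 ]
 [0.4647 0.2774 0.014 ]
 [0.4353 0.2683 0.014 ]] [0.4414 0.3006 0.014 ]
```

View pics/w8.png

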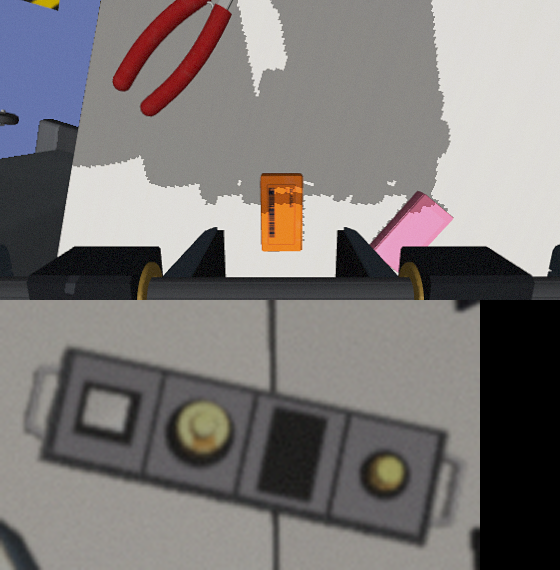

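The lower panel shows the block (108,408), big weight (199,428) and small weight (384,474) seated in their pockets. In the wrist view the carton (281,212) is straight between the fingers and the pink one is clear.

In the tool's units: 0.096 m / 0.8 = 0.12, -0.001 m / 0.8 = -0.0013.

{"method": "jog_arm", "body": {"deltas": [{"tx": -0.0013, "ty": 0.0013, "tz": 0.05, "aperture": 0.055}, {"tx": -0.0013, "ty": 0.0013, "tz": 0.1, "aperture": 0.055}, {"tx": -0.0013, "ty": 0.0013, "tz": 0.1188, "aperture": 0.055}, {"tx": -0.0013, "ty": 0.0013, "tz": 0.12, "aperture": 0.055}, {"tx": -0.0013, "ty": 0.0013, "tz": 0.12, "aperture": 0.025}, {"tx": -0.0013, "ty": 0.0013, "tz": 0.12, "aperture": 0.025}, {"tx": -0.0013, "ty": 0.0013, "tz": 0.12, "aperture": 0.025}, {"tx": -0.0013, "ty": 0.0013, "tz": 0.12, "aperture": 0.025}], "grip_n": 8}}

```text
time: 22.28
ee_pos: [0.444, 0.2988, 0.0078]
eef_rot: [3.14, -0.0, 1.868]
ft_force: [-1.2, -0.4, 10.2]
opening: 0.03
grasp_force: 8.0
```

In the tool's units: -0.306 m / 0.8 = -0.3825, 0.08 m / 0.8 = 0.1, -1.051 rad / 2 = -0.5255.

{"method": "jog_arm", "body": {"deltas": [{"tz": -0.025, "aperture": 0.025}, {"tz": -0.075, "aperture": 0.025}, {"tz": -0.125, "wz": -0.075, "aperture": 0.025}, {"tx": -0.075, "ty": 0.02, "tz": -0.125, "wz": -0.15, "aperture": 0.025}, {"tx": -0.15, "ty": 0.04, "tz": -0.125, "wz": -0.225, "aperture": 0.025}, {"tx": -0.225, "ty": 0.06, "tz": -0.125, "wz": -0.3, "aperture": 0.025}, {"tx": -0.3, "ty": 0.08, "tz": -0.125, "wz": -0.375, "aperture": 0.025}, {"tx": -0.3625, "ty": 0.095, "tz": -0.125, "wz": -0.45, "aperture": 0.025}, {"tx": -0.3825, "ty": 0.1, "tz": -0.125, "wz": -0.5255, "aperture": 0.025}, {"tx": -0.3825, "ty": 0.1, "tz": -0.125, "wz": -0.5255, "aperture": 0.025}]}}

```text
time: 23.52
ee_pos: [0.6101, 0.0282, 0.1071]
eef_rot: [3.142, 0.0, 2.917]
ft_force: [-1.0, -0.0, -0.9]
opening: 0.0303
grasp_force: 8.0
```

{"method": "jog_arm", "body": {"deltas": [{"aperture": 0.025}]}}

```text
time: 23.65
ee_pos: [0.6091, 0.03, 0.107]
eef_rot: [3.142, -0.0, 2.916]
ft_force: [-0.0, 0.1, -1.0]
opening: 0.0299
grasp_force: 8.0
```

```bash
python3 - <<'E'
from bench import bot
from h import *
s=bot.read_state();print(s["q"].round(2),tool(s,[.6102,.0298,.0208]).round(4))
c=bot.capture("wrist");cv2.imwrite("pics/w9.png",c["img"])
M=R.from_euler("z",-.225).as_matrix();print(px(c,[np.array([.6102,.0298,.018])+M@[a,b,0] for a,b in((.037,.023),(.037,-.023),(-.037,-.023),(-.037,.023))]).round().tolist())
E
```

```text
[-0.05  0.59  1.5   0.    1.05 -1.39] [-0.0012  0.      0.0862]
[[312.0, 263.0], [251.0, 263.0], [249.0, 165.0], [314.0, 165.0]]
```

View pics/w9.png

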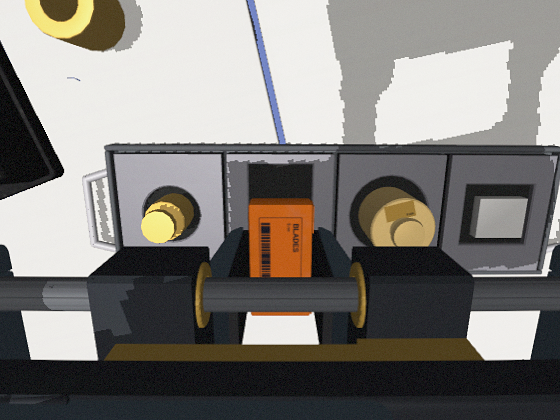

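The pocket is at x 249–313 with its top at y 164. The carton is aligned over it, and the other three are seated. Lowering.

In the tool's units: 0.0845 m / 0.8 = 0.1056, 0.083 m / 0.8 = 0.1038.

{"method": "jog_arm", "body": {"deltas": [{"tx": -0.0013, "tz": 0.0375, "aperture": 0.025}, {"tx": -0.0013, "tz": 0.0813, "aperture": 0.025}, {"tx": -0.0013, "tz": 0.1, "aperture": 0.025}, {"tx": -0.0013, "tz": 0.1038, "aperture": 0.025}, {"tx": -0.0013, "tz": 0.1056, "aperture": 0.025}, {"tx": -0.0013, "tz": 0.1056, "aperture": 0.025}]}}

```text
time: 24.45
ee_pos: [0.6112, 0.0291, 0.0234]
eef_rot: [3.141, 0.001, 2.919]
ft_force: [-0.4, -0.4, -0.6]
opening: 0.0295
grasp_force: 8.0
```

{"method": "jog_arm", "body": {"deltas": [{"tz": 0.0006, "aperture": 0.025}, {"tz": 0.0013, "aperture": 0.025}, {"tz": 0.0013, "aperture": 0.025}]}}

```text
time: 24.82
ee_pos: [0.6107, 0.0291, 0.0215]
eef_rot: [3.142, 0.0, 2.919]
ft_force: [0.1, 0.0, -0.7]
opening: 0.0301
grasp_force: 8.0
```

In the tool's units: 0.0007 m / 0.8 = 0.0009, 0.0004 m / 0.8 = 0.0005.

{"method": "jog_arm", "body": {"deltas": [{"tz": 0.0005, "aperture": 0.025}, {"tz": 0.0009, "aperture": 0.025}, {"tz": 0.0009, "aperture": 0.025}]}}

```text
time: 25.2
ee_pos: [0.6106, 0.0291, 0.0208]
eef_rot: [-3.142, 0.0, 2.919]
ft_force: [-0.1, -0.6, 0.8]
opening: 0.0298
grasp_force: 8.0
```

In the tool's units: 0.0006 m / 0.8 = 0.0008, 0.0003 m / 0.8 = 0.0004.

{"method": "jog_arm", "body": {"deltas": [{"tz": 0.0004, "aperture": 0.025}, {"tz": 0.0008, "aperture": 0.025}, {"tz": 0.0008, "aperture": 0.025}]}}

```text
time: 25.58
ee_pos: [0.6106, 0.0291, 0.0206]
eef_rot: [-3.142, 0.0, 2.919]
ft_force: [-3.0, -0.0, 9.6]
opening: 0.03
grasp_force: 8.0
```

In the tool's units: -0.16 m / 0.8 = -0.2, -0.14 m / 0.8 = -0.175.

{"method": "jog_arm", "body": {"deltas": [{"tz": -0.0006, "aperture": 0.035}, {"tz": -0.0006, "aperture": 0.045}, {"tz": -0.0063, "aperture": 0.05}, {"tz": -0.0625, "aperture": 0.05}, {"tz": -0.125, "aperture": 0.05}, {"tx": 0.075, "tz": -0.175, "aperture": 0.05}, {"tx": 0.1375, "tz": -0.2, "aperture": 0.05}, {"tx": 0.1375, "tz": -0.2, "aperture": 0.05}, {"tx": 0.1375, "tz": -0.2, "aperture": 0.05}]}}

```text
time: 26.7
ee_pos: [0.5039, 0.0534, 0.1806]
eef_rot: [3.141, 0.001, 2.919]
ft_force: [1.0, -0.6, 0.0]
opening: 0.0498
grasp_force: 0.0
```

```bash
python3 - <<'E'
from bench import bot
from h import *
c=bot.capture("wrist");s=bot.capture("scene")
cv2.imwrite("pics/f.png",np.vstack([c["img"][60:290],cv2.resize(s["img"][140:310,170:450],(560,340))]))
E
```

```text
(no output)
```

View pics/f.png

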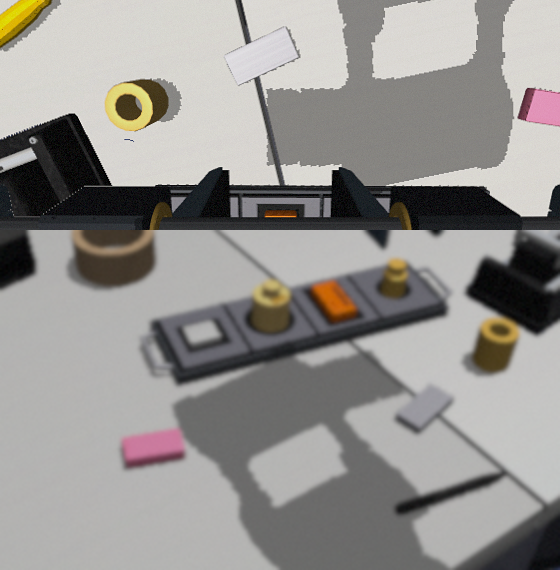

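The scene view shows all four parts seated: block (205,333), big weight (270,308), carton (335,300) and small weight (395,280). The bush and long block are untouched and the gripper is clear, so I hand in.

```bash
python3 -c "
from bench import bot
print(bot.finish_job())"
```

```text
the job is handed in; nothing more can be done
None
```

The job is handed in: all four kit parts are down in their own pockets and released, the bush and long block were left alone, and it took about 27 s of the 112 s allowed; no verdict came back.

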